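Scan a test cartridge, file it upright and close the box

ROBOT

A 7-joint arm with a two-finger parallel gripper is mounted at the origin on the work surface. World frame = base frame: x ahead of the robot, y to its left, z up, the work surface at z = 0. Lengths are in mm, angles in rad, forces in N, time in s.
With the tool pointing down it reaches from about 425 to 950 mm from the base axis. Payload 16.7 kg.
Tool frame: the origin (TCP) lies at the centre of the arm's flange, where the gripper is bolted on; the fingertips stand 199 mm ahead of it and the grasp point (between the pads) lies grip_point_offset ahead of it (grip_point_offset is the distance from the TCP to the grasp point, in mm); z points along the fingers, y is the line along which they close (so a half turn about z gives the same grasp; the last joint's range is limited). The gripper opens to 94 mm and grips with 3 to 60 N. Pads are 16 mm wide; open, the fingers measure 119 mm over their backs; the gripper's body (75 mm by 177 mm) begins 78 mm behind the grasp point.
Start: joints at [1.145, 0.426, 0.074, 1.606, -0.034, 1.111, -0.067], TCP at [184.43, -649.287, 404.667] pointing down, gripper open.
Joint ranges: [-2.85, 2.85], [-0.5, 2.14], [-1.23, 1.37], [0.21, 2.46], [-1.02, 4.16], [0.16, 2.05], [-2.73, 2.73]. Speed limits (rad/s): [1.89, 1.89, 2.39, 2.39, 3.01, 3.01, 3.01].

INTERFACE

Orientations are given as a unit quaternion [w, x, y, z].
In Python, from workcell import get_obs, get_image, finish_job, grip_point_offset gives the robot as it stands.
- The arm moves only by the tool drive_tool, never from a script. Its argument "moves" is a list of rows, each an object with "translation": the shift along the tool's x, y, z in mm, a list of three; "angular": the turn, a rotation vector about the tool's x, y, z in degrees, a list of three; "fingers": the opening in per cent of the stroke, from 0 (shut) to 100 (fully open). A call has 1 to 12 rows; each row is the pose to reach, as a shift and turn from the pose commanded when the call began, along the tool's axes at that moment; what a row does not reach only later rows make up. A row lasts 1/10 s, in which the tool goes at most 50 mm and 8.59 degrees, less where a joint would pass 70% of its speed; a pose out of reach is approached as far as the arm can. A call with a gripper value outside its range is refused whole. The fingers move at their own pace and stop on an object; "newtons" is the grip in N (left out, the last holds). Time passes only in rows, so rows that repeat a pose let the fingers close. It gives the time, the measured TCP pose, the force, the opening and the grip force at its end, in the units of the state.
- get_obs(): the state, without advancing time (a new reading comes with each control period).
- get_image(name): name is "scene" or "side" or "wrist"; returns a dict with "color" (400x640x3 uint8, blue, green, red), "z_map" (400x640 float32, mm along the optical axis (not along the pixel's ray), 0 where there is no reading), "vfov" (degrees; the focal length in pixels is half the picture's height over the tangent of half this angle, whatever the lens; pixels are square), "cx", "cy" (the principal point, pixels), "extrinsics" (4x4, takes a point from world to camera coordinates). Camera axes: x right, y down, z forward; pixel columns grow to the right and rows downward; lengths in mm; the calibration is good to about 2 mm. A picture is of the moment at which its call begins.
- finish_job(): hands the job in; it is judged then, once.
The state is a dict: "clock": time; "joint_positions": joint angles; "joint_velocities": joint speeds; "tau": joint torques, N m; "tool_pos": TCP position; "ee_rot": TCP orientation; "force": force on the tool from outside, world axes, zero at the start; "torque": the same for the moment, N m; "width": opening from 0.0 (shut) to 1.0 (fully open); "gripper_force": force on a finger pad.
Only numpy, scipy, OpenCV 4.12 (cv2) and the standard library are available. Lean on these libraries where they do the work, as an engineer would, in place of code of your own. Each camera call takes 0.05 s, during which the arm holds its last target. There are 200 camera calls.

TASK

Lay the test cartridge that lies flat on the bench in the sloping reading cradle, lengthwise up the slope with its lower end at the toe ledge, and let go of it so that it can be read; then take it again and stand it on end in the open file box in front of the two leaning cartridges, pushing the whole row upright, square and close together against the backstop, and let go. Then lower the box's hinged lid gently until it is fully closed, leaving the bottle, vial, tub, tub lid and carton around where they are.

Things in the scene. Friction and masses are not known exactly. Their poses are not given: they have to be found in the camera images.
- cartridge: The loose test cartridge: a flat white plastic block 90 (its x, long) x 64 (y, wide) x 18 mm (z, thick), 0.08 to 0.16 kg, with small grey and black insets on its top face. It lies flat on the bench, alone; which end or which face goes where later does not matter. Origin: centre of its underside (so its centre is 9 mm along its z). Grip it across its 64 mm width.
- cartridge_mid (a point): The centre of the loose cartridge's block, axes as cartridge.
- cradle: Fixed grey reading cradle: foot 120 (x) x 80 (y) x 8 mm carrying a 45 degree bed with a black window, only 44 mm wide (fingers pass beside the cartridge). Origin: centre of the foot's underside. The bed rises towards +x, 86 mm along the slope, top end 83 mm above the bench, and faces up and to -x; at its lower (-x) end a toe ledge stands square to the bed, 14 mm proud.
- cradle_seat (a point): Point on the bed's surface at mid width, 45 mm up the slope from the toe ledge, 54 mm above the bench; axes as cradle. A cartridge lying home (long side up the slope, one end on the toe) has the middle of its lower face here and its centre 9 mm off it, square to the bed.
- file_box: Fixed grey file box base, a low open tray: 150 (x, the row's direction) x 84 (y) mm outside, walls 30 mm high, 4 mm thick, floor 6 mm. Origin: centre of its underside, z up. The lid's hinge is at its +x end, on the robot's left; inside that end stands a metal backstop plate, 75 mm high above the inner floor, 64 mm wide. The free front end is at -x.
- backstop (a point): Foot of the backstop's front face at mid width, on the inner floor (6 mm above the bench), 66 mm along file_box's x from its origin; axes as file_box. Three upright cartridges, packed, have their centres 9, 27 and 45 mm in front of it (along -x). The tray's inner front wall is 137 mm in front of it.
- filed0: Filed cartridge nearest the backstop, loose, 0.12 kg, same size as the loose one. The two filed ones stand on end, packed face to face, leaning about 15 degrees, tops towards the backstop, feet slid forward, the foremost foot about 56 mm in front of the backstop. Upright they reach 96 mm above the bench. Its x is its long axis (up), z its thickness (to the tray's front).
- filed1: The front one of the two filed cartridges, as filed0.
- filed0_mid (a point): Centre of filed0's block.
- filed1_mid (a point): Centre of filed1's block.
- lid (a joint): Angle of the lid: 0 closed, 1.57 with its top face upright beyond the tray's hinge end, at most 1.95. A stiff hinge (0.32 N m): it stays where it is left and must be pushed all the way, at under 3 rad/s. A white hood of 0.25 kg, 150 x 84 x 78 mm deep, covering the tray; closed, its top is 108 mm above the bench; a 50 mm wide lip sticks out 13 mm at its free edge.
- lid_hinge (a point): Middle of the hinge axis, which runs along file_box's y at the top of the tray's outer end wall (75 mm along file_box's x, 30.5 mm up). Its axes are the lid's: those of the file box when closed, turning with the lid about y (opening tips its z towards file_box's +x).
- lid_top (a point): Point on the lid's outer top face at mid width, 140 mm from the hinge towards the free edge (10 mm from that edge) and 78 mm along the lid's z; the place to push. Axes as lid_hinge.
- tub: Bystander: white screw-top tub, 76 mm wide, 85 mm tall, loose. Origin at the centre of its underside. Leave alone.
- strip_vial: Bystander: slim vial with a black cap, 36 mm wide, 90 mm tall, loose. Origin at the centre of its underside. Leave alone.
- reagent_bottle: Bystander: white bottle with a green cap, 60 mm wide, 130 mm tall, loose. Origin at the centre of its underside. Leave alone.
- tub_lid: Bystander: flat white round lid, 76 mm wide, 12 mm high, loose on the bench. Origin at the centre of its underside. Leave alone.
- carton: Bystander: small cardboard carton 60 x 90 x 45 mm, loose. Origin at the centre of its underside. Leave alone.
Mind the look-alikes: they are no part of the job. Leave any purple look-alike of the file_box alone.

How it is judged (in metres and radians):
On the way, in this order (a step that is already met when the one before it is completed fails the run):
1. the cartridge lies home in the reading cradle, within about 2 cm and 5 degrees of slope, released and at rest (angle between the x axis of cartridge and the x axis of cradle, either way round between 0.69 and 0.88 rad and angle between the y axis of cartridge and the y axis of cradle, either way round below 0.14 rad and distance between cartridge_mid and cradle_seat below 0.022 m and contact force between the fingers and cartridge below 0.1 N and linear speed of cartridge below 0.02 m/s), for 0.3 s.
2. with the lid still open, all three cartridges stand upright in the tray, packed against the backstop, and are released (angle between the x axis of each of cartridge, filed0, filed1 and the z axis of file_box, either way round below 0.09 rad and angle between the z axis of each of cartridge, filed0, filed1 and the x axis of file_box, either way round below 0.12 rad and x of cartridge_mid in the frame of backstop between -0.054 and 0 m and y of cartridge_mid in the frame of backstop between -0.012 and 0.012 m and z of cartridge_mid in the frame of backstop between 0.04 and 0.05 m and x of filed0_mid in the frame of backstop between -0.054 and 0 m and y of filed0_mid in the frame of backstop between -0.012 and 0.012 m and z of filed0_mid in the frame of backstop between 0.04 and 0.05 m and x of filed1_mid in the frame of backstop between -0.054 and 0 m and y of filed1_mid in the frame of backstop between -0.012 and 0.012 m and z of filed1_mid in the frame of backstop between 0.04 and 0.05 m and contact force between the fingers and cartridge below 0.1 N and contact force between the fingers and filed0 below 0.1 N and contact force between the fingers and filed1 below 0.1 N and linear speed of each of cartridge, filed0, filed1 below 0.02 m/s and value of joint lid above 1 rad), for 0.3 s.
At the end, for the whole second after the job is handed in: Lid closed (under 0.04 rad); all three cartridges stand on end on the tray floor within 0.09 rad of upright and 0.12 rad of square, packed against the backstop (no centre over 54 mm from it; 45 is perfect; within 12 mm of the middle line), at rest, nothing held (angle between the x axis of each of cartridge, filed0, filed1 and the z axis of file_box, either way round below 0.09 rad and angle between the z axis of each of cartridge, filed0, filed1 and the x axis of file_box, either way round below 0.12 rad and x of cartridge_mid in the frame of backstop between -0.054 and 0 m and y of cartridge_mid in the frame of backstop between -0.012 and 0.012 m and z of cartridge_mid in the frame of backstop between 0.04 and 0.05 m and x of filed0_mid in the frame of backstop between -0.054 and 0 m and y of filed0_mid in the frame of backstop between -0.012 and 0.012 m and z of filed0_mid in the frame of backstop between 0.04 and 0.05 m and x of filed1_mid in the frame of backstop between -0.054 and 0 m and y of filed1_mid in the frame of backstop between -0.012 and 0.012 m and z of filed1_mid in the frame of backstop between 0.04 and 0.05 m and contact force between the fingers and cartridge below 0.1 N and contact force between the fingers and filed0 below 0.1 N and contact force between the fingers and filed1 below 0.1 N and linear speed of each of cartridge, filed0, filed1 below 0.02 m/s and value of joint lid below 0.04 rad and contact force between the fingers and file_box below 0.1 N); the robot touches nothing.
It fails at once if the lid is slammed (turned faster than 3 rad/s) (velocity of joint lid below -3 rad/s or velocity of joint lid above 3 rad/s).
It fails at once if a bottle, vial, tub, tub lid or carton is moved more than 30 mm (distance of any of tub, strip_vial, reagent_bottle, tub_lid, carton from where it was at the start of the episode above 0.03 m).
It also fails if it takes over 70 s, if anything falls off the work surface, if the arm or the gripper's body presses on something with over 40 N, if the wrist force passes 120 N, or if a joint passes its speed limit or range.

## Working session

There is one attempt and no reset: what is moved stays moved. The work goes in short steps, Python scripts to look and compute and a tool call to move; the robot and the scene stay as the last step left them, time stands still between calls to the robot, and variables do not carry over. Pictures are saved under pics/ and viewed, at most 10 in all, crops included, and the job is handed in when it is done.

Besides the shell and the picture viewer there is one more tool, called after "Emit:" by a JSON object that holds its "fn" and its "kwargs". drive_tool: Moves the arm, as the interface text tells. Its arguments: {"type":"object","properties":{"moves":{"type":"array"},"newtons":{"type":"number"}},"required":["moves"]}

```bash
mkdir -p pics; ls
cat > h.py <<'E'
import numpy as np, cv2
from scipy.spatial.transform import Rotation as R
from workcell import get_obs, get_image, finish_job, grip_point_offset
def K(im):
    f=200/np.tan(np.radians(im["vfov"])/2); return f,im["cx"],im["cy"]
def cloud(im):
    f,cx,cy=K(im); z=im["z_map"]; v,u=np.mgrid[:z.shape[0],:z.shape[1]]
    p=np.stack([(u-cx)/f*z,(v-cy)/f*z,z],-1); E=np.array(im["extrinsics"])
    w=(p-E[:3,3])@E[:3,:3]; w[z<=0]=np.nan; return w
def pix(im,p):
    f,cx,cy=K(im);E=np.array(im["extrinsics"]);c=E[:3,:3]@np.array(p,float)+E[:3,3]
    return [f*c[0]/c[2]+cx,f*c[1]/c[2]+cy]
def ray(im,u,v,h):
    f,cx,cy=K(im);E=np.array(im["extrinsics"]);d=E[:3,:3].T@np.array([(u-cx)/f,(v-cy)/f,1]);o=-E[:3,:3].T@E[:3,3]
    return o+d*(h-o[2])/d[2]
def tool():
    o=get_obs(); q=np.array(o["ee_rot"]); return np.array(o["tool_pos"]),R.from_quat(q[[1,2,3,0]])
E
python3 - <<'E'
from h import *
o=get_obs();print(o);print(grip_point_offset if not callable(grip_point_offset) else grip_point_offset())
for n in ["scene","side","wrist"]:
    im=get_image(n);cv2.imwrite(f"pics/{n}0.png",im["color"]);np.save(f"{n}0.npy",im,allow_pickle=True)
    E=np.array(im["extrinsics"]);print(n,im["vfov"],im["cx"],im["cy"],(-E[:3,:3].T@E[:3,3]).round(),E[2,:3].round(2),(im["z_map"]>0).mean())
E
```

```text
pics
{'clock': 0.0, 'joint_positions': array([ 1.14449895,  0.42674682,  0.0738512 ,  1.60660812, -0.0341411 ,
        1.11077787, -0.0671392 ]), 'joint_velocities': array([ 9.19404173e-04, -9.48534517e-04,  6.09584649e-05,  7.59826451e-04,
        1.01282734e-04, -5.87007885e-04, -1.02319600e-03]), 'tau': array([-1.10059878e-03, -9.35795546e+01,  3.66684392e+00, -4.54172373e+01,
       -4.87832353e-02,  2.01462605e-02, -4.46723516e-05]), 'tool_pos': array([ 184.406159  , -649.13428223,  403.96506966]), 'ee_rot': array([-6.29554438e-04,  9.90444145e-01,  1.37912964e-01, -1.17689045e-04]), 'force': array([-0.44934127, -0.03790087, -0.78362974]), 'torque': array([ 0.00969577,  0.02496951, -0.00732913]), 'gripper_force': 0.0, 'width': 0.9998162005534624}
180.4
scene 50.051379106872275 311.24794796954234 199.2465887142349 [1311. -169.  859.] [-0.73  0.19 -0.65] 0.99615234375
side 55.5247873559814 315.6486135690846 195.1366743500655 [ 816. -799.  837.] [-0.32  0.72 -0.62] 0.99595703125
wrist 71.51827921888508 321.5711575656731 195.24800933413184 [ 259. -628.  384.] [-0.26 -0.07 -0.96] 0.99605078125
```

View pics/scene0.png

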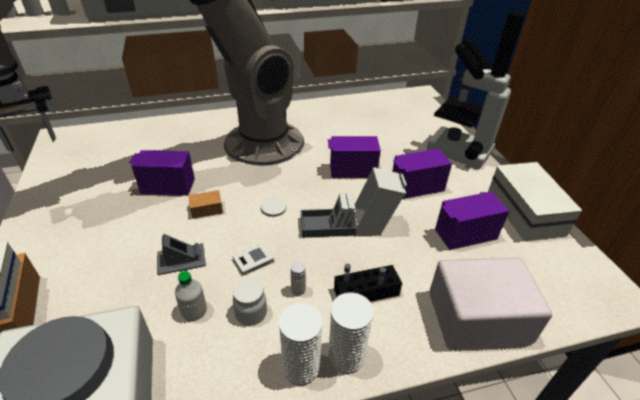

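View pics/side0.png

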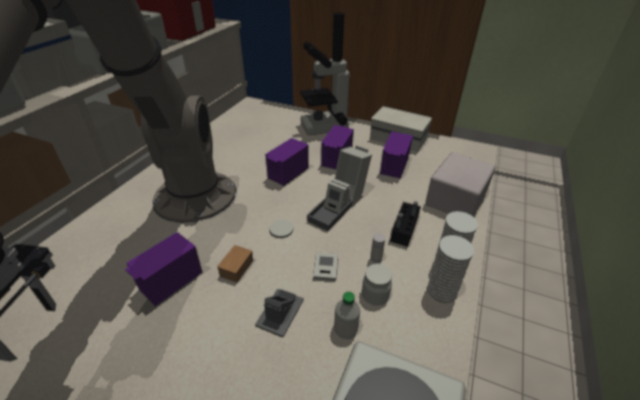

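The scene view shows the loose white cartridge at (253,259), the cradle at (180,250), the grey file box at (330,220) with its open lid at (380,200), and purple look-alikes. The side view shows the cartridge at (326,267), the cradle at (280,310) and the tray at (330,210). The only flat white block with insets is the one at (253,259); the round one at (273,206) is the tub lid. I'll confirm in an enlarged crop.

Run:
```python
from h import *
a=np.load("scene0.npy",allow_pickle=True).item();b=np.load("side0.npy",allow_pickle=True).item()
c=cv2.resize(a["color"][160:285,145:415],(780,361),interpolation=cv2.INTER_CUBIC)
d=cv2.resize(b["color"][140:335,220:420],(244,238),interpolation=cv2.INTER_CUBIC)
cv2.imwrite("pics/crop.png",c)
A=cloud(a);B=cloud(b)
# height map top view from both clouds
for n,W in (("scene",A),("side",B)):
    for nm,(u0,v0,u1,v1) in dict(scene=dict(cart=(232,243,275,273),crad=(155,230,207,273),box=(297,168,406,238)),side=dict(cart=(312,252,342,281),crad=(255,285,305,335),box=(305,145,372,230)))[n].items():
        P=W[v0:v1,u0:u1].reshape(-1,3);P=P[np.isfinite(P[:,0])]
        z=P[:,2]; print(n,nm,'bench z',np.percentile(z,[5,30,50]).round(1),'max',np.percentile(z,99.5).round(1))
        Q=P[z>5] if nm=='crad' else P[z>11]; Q=Q[Q[:,2]<215]
        r=cv2.minAreaRect(Q[:,:2].astype(np.float32)); print('  ',np.round(r[0],1),np.round(r[1],1),round(r[2],1), len(Q))
```

```text
scene cart bench z [-1.5  1.7 15.5] max 22.0
   [ 555.5 -122.7] [67.1 90.8] 18.5 704
scene crad bench z [-1.3  2.   8.3] max 128.8
   [ 532.6 -305.6] [120.8 266.8] 87.1 1351
scene box bench z [-2.4  0.8 14.9] max 171.5
   [413.9 203.6] [301.9 304.7] 68.0 3937
side cart bench z [-0.7  6.4 17.3] max 22.1
   [ 552.1 -124.1] [64.1 94.3] 18.2 585
side crad bench z [-1.5  1.   6.6] max 82.3
   [ 502.5 -306.5] [ 80.2 120.1] 0.9 1331
side box bench z [-1.2  1.9 11. ] max 171.9
   [438.  250.7] [224.  475.4] 25.7 2838
```

View pics/crop.png

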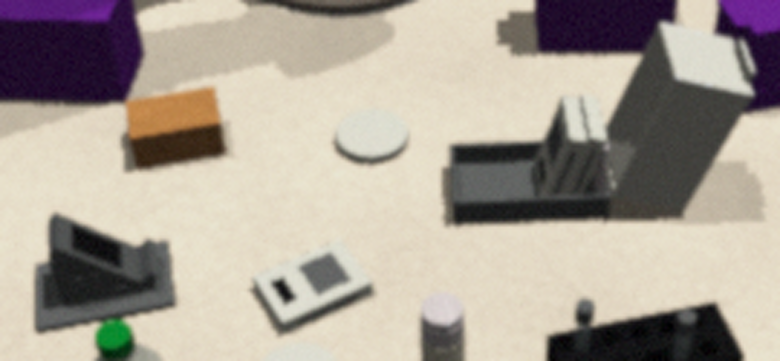

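The crop shows the cartridge with insets at (312,285), the cradle rising to the left (world -y) with its toe at right, and the grey tray with two leaning cartridges near (575,145). The lid is open behind them. Next I'll measure the exact poses.

Run:
```python
from h import *
def plane(P,it=4,tol=3):
    for i in range(it):
        c=P.mean(0);n=np.linalg.svd(P-c,full_matrices=False)[2][2]; n*=np.sign(n[2] if abs(n[2])>.3 else n[1]); d=abs((P-c)@n);P=P[d<tol]
    return c,n,len(P)
a=np.load("scene0.npy",allow_pickle=True).item();b=np.load("side0.npy",allow_pickle=True).item()
for n,im in (("scene",a),("side",b)):
    W=cloud(im);P=W.reshape(-1,3);P=P[np.isfinite(P[:,0])]
    def box(x0,x1,y0,y1,z0,z1):
        return P[(P[:,0]>x0)&(P[:,0]<x1)&(P[:,1]>y0)&(P[:,1]<y1)&(P[:,2]>z0)&(P[:,2]<z1)]
    print(n)
    Q=box(440,570,-385,-230,4,90); r=cv2.minAreaRect(Q[:,:2].astype(np.float32)); print(' foot',np.round(r[0],1),np.round(r[1],1),round(r[2],1))
    Q=box(478,527,-340,-275,25,78);c,nn,k=plane(Q);print(' bed',c.round(1),nn.round(3),k, Q[:,0].min().round(),Q[:,0].max().round())
    Q=box(350,650,40,320,4,40); 
    # tray via image component
    Q=box(380,560,50,245,22,34); print(' tray',len(Q),*[np.percentile(Q[:,i],[1,99]).round(1) for i in (0,1)]); 
    r=cv2.minAreaRect(Q[:,:2].astype(np.float32)); print('  ',np.round(r[0],1),np.round(r[1],1),round(r[2],1))
    H=box(380,560,50,300,45,260)
    for z0 in range(45,200,15):
        q=H[(H[:,2]>=z0)&(H[:,2]<z0+15)]
        if len(q)>5: print('  z',z0,len(q),'x',np.percentile(q[:,0],[2,98]).round(),'y',np.percentile(q[:,1],[2,10,50,98]).round())
```

```text
scene
 foot [ 508.2 -310.7] [111.2 158.9] 6.2
 bed [ 506.6 -307.    54.5] [0.474 0.603 0.642] 103 480.0 527.0
 tray 491 [427.6 544.8] [ 52.5 240.6]
   [485.8 147.5] [212.4  89.5] 78.9
  z 45 282 x [452. 547.] y [117. 122. 194. 251.]
  z 60 277 x [452. 547.] y [121. 125. 199. 255.]
  z 75 302 x [454. 548.] y [126. 130. 203. 258.]
  z 90 408 x [454. 548.] y [131. 137. 165. 264.]
  z 105 193 x [455. 550.] y [195. 205. 231. 271.]
  z 120 180 x [457. 551.] y [199. 209. 232. 276.]
  z 135 183 x [458. 552.] y [205. 212. 238. 294.]
  z 150 456 x [460. 550.] y [212. 228. 264. 295.]
  z 165 193 x [460. 543.] y [214. 218. 230. 248.]
side
 foot [ 506.1 -299.2] [113.9 145.9] 15.1
 bed [ 506.7 -314.7   56.1] [0.424 0.554 0.716] 61 479.0 525.0
 tray 245 [423.6 540.8] [ 52.5 241.1]
   [482.1 146.5] [211.5  86.1] 79.0
  z 45 199 x [451. 542.] y [113. 119. 177. 264.]
  z 60 218 x [449. 543.] y [118. 122. 194. 269.]
  z 75 235 x [451. 543.] y [123. 126. 202. 274.]
  z 90 290 x [453. 544.] y [127. 132. 165. 281.]
  z 105 140 x [453. 546.] y [194. 208. 259. 285.]
  z 120 101 x [453. 547.] y [199. 208. 240. 285.]
  z 135 76 x [453. 549.] y [203. 210. 242. 278.]
  z 150 193 x [456. 545.] y [208. 225. 269. 295.]
  z 165 103 x [456. 539.] y [211. 215. 228. 253.]
```

Emit:
{"fn": "drive_tool", "kwargs": {"moves": [{"translation":[40,-30,-20],"angular":[0,0,-8],"fingers":100},{"translation":[80,-60,-40],"angular":[0,0,-16],"fingers":100},{"translation":[120,-90,-50],"angular":[0,0,-24],"fingers":100},{"translation":[160,-120,-50],"angular":[0,0,-32],"fingers":100},{"translation":[200,-150,-50],"angular":[0,0,-40],"fingers":100},{"translation":[240,-180,-50],"angular":[0,0,-48],"fingers":100},{"translation":[280,-210,-50],"angular":[0,0,-56],"fingers":100},{"translation":[320,-240,-50],"angular":[0,0,-64],"fingers":100},{"translation":[360,-270,-50],"angular":[0,0,-72],"fingers":100},{"translation":[390,-295,-50],"angular":[0,0,-80],"fingers":100},{"translation":[390,-295,-50],"angular":[0,0,-88],"fingers":100},{"translation":[390,-295,-50],"angular":[0,0,-92],"fingers":100}]}}

```text
clock: 1.35
tool_pos: [479.8, -257.4, 454.5]
ee_rot: [-0.0, 0.585, 0.811, 0.0]
force: [-0.7, -0.6, 0.2]
width: 1.002
gripper_force: 0.0
```

Run:
```python
from h import *
p,r=tool();print(p.round(1),r.as_matrix().round(3),get_obs()["joint_positions"].round(2))
im=get_image("wrist");np.save("wrist1.npy",im,allow_pickle=True);cv2.imwrite("pics/w1.png",im["color"])
```

```text
[ 479.8 -257.4  454.5] [[-0.315  0.949 -0.   ]
 [ 0.949  0.315  0.   ]
 [ 0.    -0.    -1.   ]] [ 0.73  0.2  -0.41  1.82  0.09  1.14  0.61]
```

View pics/w1.png

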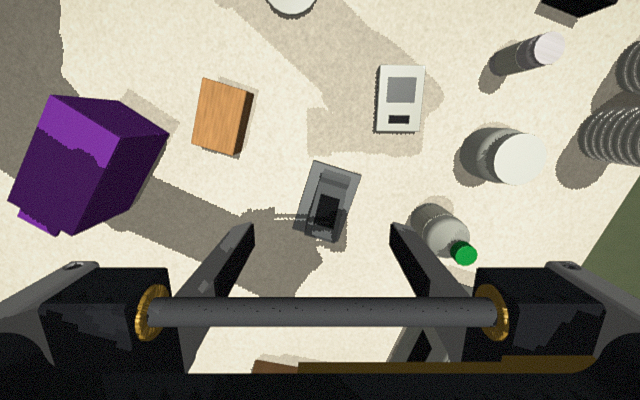

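The wrist view shows the cartridge at (400,98), the cradle at (327,200) with its window and toe, and the carton at (222,115). I'll fit the cartridge and cradle here.

Run:
```python
from h import *
im=np.load("wrist1.npy",allow_pickle=True).item();W=cloud(im)
def reg(u0,v0,u1,v1): 
    P=W[v0:v1,u0:u1].reshape(-1,3); return P[np.isfinite(P[:,0])]
P=reg(365,55,435,145);print('bench z',np.median(P[P[:,2]<8][:,2]));Q=P[P[:,2]>12];print('cart top',np.median(Q[:,2]),len(Q))
r=cv2.minAreaRect(Q[:,:2].astype(np.float32));print(r)
P=reg(285,150,370,250);z=P[:,2];print(np.percentile(z,[5,50,99]))
Q=P[(z>5)&(P[:,0]>440)&(P[:,0]<570)&(P[:,1]<-220)];r=cv2.minAreaRect(Q[:,:2].astype(np.float32));print('foot',r)
# window+bed: robust plane
Q=P[(z>28)&(z<75)];rng=np.random.default_rng(0);best=0
for i in range(500):
    s=Q[rng.choice(len(Q),3,False)];n=np.cross(s[1]-s[0],s[2]-s[0]);n/=np.linalg.norm(n)+1e-9
    k=abs((Q-s[0])@n)<2
    if k.sum()>best: best=k.sum();kb=k
B=Q[kb];c=B.mean(0);n=np.linalg.svd(B-c)[2][2];n*=np.sign(n[2]);print('bed',len(Q),best,c.round(1),n.round(3),np.percentile(B,[1,99],0).round(1))
for z0 in (8,16,24,32,40,50,60,70,78):
    q=P[(z>=z0)&(z<z0+4)]
    if len(q): print(z0,len(q),np.percentile(q[:,0],[3,97]).round(),np.percentile(q[:,1],[3,97]).round())
```

```text
bench z -0.09647864264418532
cart top 17.922846553968743 3029
((552.6517333984375, -123.43598937988281), (64.92188262939453, 89.21568298339844), 18.283672332763672)
[-1.1804112   0.83787574 80.80336385]
foot ((502.7875061035156, -305.5688781738281), (79.95809936523438, 119.58206939697266), 0.696108877658844)
bed 1422 1213 [ 502.6 -302.3   52.7] [-0.007  0.708  0.706] [[ 481.1 -324.9   28.7]
 [ 524.3 -278.2   74.4]]
8 624 [464. 541.] [-360. -248.]
16 10 [480. 484.] [-338. -271.]
24 201 [481. 523.] [-279. -257.]
32 97 [481. 522.] [-287. -262.]
40 103 [481. 523.] [-325. -289.]
50 109 [481. 523.] [-308. -299.]
60 115 [481. 524.] [-322. -308.]
70 143 [482. 523.] [-325. -319.]
78 166 [483. 524.] [-337. -327.]
```

Emit:
{"fn": "drive_tool", "kwargs": {"moves": [{"translation":[26,28,25],"angular":[0,0,0],"fingers":100},{"translation":[52,56,50],"angular":[0,0,0],"fingers":100},{"translation":[78,84,75],"angular":[0,0,0],"fingers":100},{"translation":[104,111.5,100],"angular":[0,0,0],"fingers":100},{"translation":[104,111.5,140],"angular":[0,0,0],"fingers":100},{"translation":[104,111.5,180],"angular":[0,0,0],"fingers":100},{"translation":[104,111.5,215],"angular":[0,0,0],"fingers":100},{"translation":[104,111.5,240],"angular":[0,0,0],"fingers":100},{"translation":[104,111.5,252.5],"angular":[0,0,0],"fingers":100},{"translation":[104,111.5,252.5],"angular":[0,0,0],"fingers":100},{"translation":[104,111.5,252.5],"angular":[0,0,0],"fingers":100}]}}

```text
clock: 2.5
tool_pos: [553.5, -125.9, 202.5]
ee_rot: [0.0, 0.589, 0.808, 0.0]
force: [-0.0, 0.4, 1.0]
width: 0.997
gripper_force: 0.0
```

Emit:
{"fn": "drive_tool", "kwargs": {"moves": [{"translation":[0,0,0],"angular":[0,0,0],"fingers":60},{"translation":[0,0,0],"angular":[0,0,0],"fingers":50},{"translation":[0,0,0],"angular":[0,0,0],"fingers":50},{"translation":[0,0,0],"angular":[0,0,0],"fingers":50},{"translation":[0,0,0],"angular":[0,0,0],"fingers":50},{"translation":[0,0,0],"angular":[0,0,0],"fingers":50},{"translation":[0,0,0],"angular":[0,0,0],"fingers":50}], "newtons": 25}}

```text
clock: 3.2
tool_pos: [553.3, -125.8, 202.5]
ee_rot: [0.0, 0.589, 0.808, 0.0]
force: [-1.8, -0.4, 5.4]
width: 0.679
gripper_force: 25.0
```

```bash
cat >> h.py <<'E'
def rel(pt,Rt,cur=None):
    p,r=cur if cur else tool(); d=r.inv().apply(np.array(pt)-p); a=(r.inv()*Rt).as_rotvec(degrees=True); return d.round(1),a.round(2)
Rcr=R.from_euler('z',0.7,degrees=True)*R.from_matrix(np.array([[0,1,0],[.5**.5,0,-.5**.5],[-.5**.5,0,-.5**.5]]))
C=np.array([502.7,-297.2,60.4])
E
python3 - <<'E'
from h import *
for f in("scene0","side0","wrist1"):
    im=np.load(f+".npy",allow_pickle=True).item();W=cloud(im).reshape(-1,3)
    c=im["color"].reshape(-1,3).astype(int);k=(c[:,1]>c[:,0]+50)&(c[:,1]>c[:,2]+50)
    print(f,'green cap',np.nanmedian(W[k],0),k.sum())
    for nm,z0,z1,x0,x1,y0,y1 in(("bottle",70,128,560,680,-330,-200),("tub",60,85,620,740,-220,-60),("vial",70,92,620,740,-70,40)):
        m=(W[:,2]>z0)&(W[:,2]<z1)&(W[:,0]>x0)&(W[:,0]<x1)&(W[:,1]>y0)&(W[:,1]<y1);
        if m.sum():print(nm,m.sum(),np.percentile(W[m],[2,98],0).round())
p,r=tool()
off=np.array([2.4,0,193.5])
for k,nm in((70,'pre'),(15,'near'),(1,'home')):
    Ck=C+Rcr.apply([-3 if k>1 else -1.5,0,-k]);t=Ck-Rcr.apply(off);print(nm,t.round(1),rel(t,Rcr))
E
```

```text
scene0 green cap [ 673.7886912  -280.88099405  130.76241765] 98
bottle 101 [[ 660. -308.   74.]
 [ 680. -252.  121.]]
tub 326 [[ 682. -185.   60.]
 [ 740. -120.   85.]]
vial 206 [[661. -47.  72.]
 [692. -14.  92.]]
side0 green cap [ 672.53236632 -279.77422986  130.3896803 ] 15
bottle 272 [[ 646. -311.   73.]
 [ 680. -278.  126.]]
tub 334 [[ 677. -186.   60.]
 [ 739. -128.   85.]]
vial 142 [[658. -50.  71.]
 [689. -18.  92.]]
wrist1 green cap [ 671.43846859 -280.16192215  129.87627407] 348
bottle 1324 [[ 643. -304.   72.]
 [ 678. -253.  126.]]
tub 1809 [[ 676. -184.   61.]
 [ 737. -123.   85.]]
vial 1192 [[657. -48.  71.]
 [688. -16.  91.]]
pre [ 500.5 -114.7  250.5] (array([ 26.8, -46.9, -48.1]), array([  6.75, -44.64,  16.25]))
near [ 500.9 -153.6  211.7] (array([-10.4, -58.4,  -9.2]), array([  6.75, -44.64,  16.25]))
home [ 501.1 -162.4  200.7] (array([-18.8, -61. ,   1.8]), array([  6.75, -44.64,  16.25]))
```

Emit:
{"fn": "drive_tool", "kwargs": {"moves": [{"translation":[0,0,-30],"angular":[0,0,0],"fingers":50},{"translation":[0,0,-70],"angular":[0,0,0],"fingers":50},{"translation":[4,-7,-100],"angular":[1,-6.5,2.4],"fingers":50},{"translation":[8,-14,-100],"angular":[2,-13,4.8],"fingers":50},{"translation":[12,-21,-100],"angular":[3,-19.5,7.1],"fingers":50},{"translation":[16,-28,-100],"angular":[4,-26,9.5],"fingers":50},{"translation":[20,-35,-90],"angular":[5,-32.5,11.9],"fingers":50},{"translation":[24,-42,-80],"angular":[6,-39,14.2],"fingers":50},{"translation":[26.8,-46.9,-65],"angular":[6.75,-44.64,16.25],"fingers":50},{"translation":[26.8,-46.9,-48],"angular":[6.75,-44.64,16.25],"fingers":50},{"translation":[26.8,-46.9,-48],"angular":[6.75,-44.64,16.25],"fingers":50},{"translation":[26.8,-46.9,-48],"angular":[6.75,-44.64,16.25],"fingers":50}]}}

```text
clock: 4.4
tool_pos: [500.5, -114.6, 250.3]
ee_rot: [0.272, 0.649, 0.658, -0.269]
force: [-0.1, 0.5, -0.6]
width: 0.682
gripper_force: 25.0
```

Run:
```python
from h import *
o=get_obs();print(o["joint_positions"].round(2),o["width"],o["tool_pos"])
im=get_image("wrist");W=cloud(im).reshape(-1,3);p,r=tool()
L=r.inv().apply(W-p); m=(abs(L[:,1])<45)&(L[:,2]>175)&(L[:,2]<215)&(abs(L[:,0])<80)&np.isfinite(L[:,0])
print(m.sum(),np.percentile(L[m],[1,50,99],0).round(1))
q=L[m];t=q[(q[:,2]<192)];A=np.c_[t[:,:2],np.ones(len(t))];print('tilt',np.linalg.lstsq(A,t[:,2],rcond=None)[0].round(3),len(t),np.percentile(t,[1,99],0).round(1))
off=np.array([2.4,0,193.5])
for k,x in((15,-3),(1,-1.5)):
    Ck=C+Rcr.apply([x,0,-k]);t=Ck-Rcr.apply(off);print(t.round(1),rel(t,Rcr))
cv2.imwrite("pics/w2.png",im["color"])
```

```text
[-0.01  0.44 -0.15  2.14  1.04  1.04 -0.92] 0.6818616678121371 [ 500.46032523 -114.61917265  250.31621768]
13562 [[-38.  -36.4 178.1]
 [  9.8  -0.4 184.7]
 [ 48.7  36.2 194.4]]
tilt [5.00000e-03 0.00000e+00 1.84572e+02] 13312 [[-38.  -35.9 178. ]
 [ 48.6  35.6 189.3]]
[ 500.9 -153.6  211.7] (array([ 0.2, -0.1, 55.1]), array([-0.  , -0.04, -0.01]))
[ 501.1 -162.4  200.7] (array([ 1.7, -0.1, 69.1]), array([-0.  , -0.04, -0.01]))
```

Emit:
{"fn": "drive_tool", "kwargs": {"moves": [{"translation":[-2,0,20],"angular":[0,0,0],"fingers":50},{"translation":[-2,0,40],"angular":[0,0,0],"fingers":50},{"translation":[-2,0,55],"angular":[0,0,0],"fingers":50},{"translation":[-2,0,63],"angular":[0,0,0],"fingers":50},{"translation":[-2,0,67],"angular":[0,0,0],"fingers":50},{"translation":[-2,0,69.5],"angular":[0,0,0],"fingers":50},{"translation":[-1,0,69.5],"angular":[0,0,0],"fingers":50},{"translation":[0,0,69.5],"angular":[0,0,0],"fingers":50},{"translation":[0,0,69.5],"angular":[0,0,0],"fingers":50}]}}

```text
clock: 5.35
tool_pos: [501.1, -163.3, 201.2]
ee_rot: [0.272, 0.649, 0.658, -0.269]
force: [-0.5, 0.3, -1.4]
width: 0.678
gripper_force: 25.0
```

Emit:
{"fn": "drive_tool", "kwargs": {"moves": [{"translation":[0,0,0.5],"angular":[0,0,0],"fingers":55},{"translation":[0,0,0.5],"angular":[0,0,0],"fingers":75},{"translation":[0,0,0.5],"angular":[0,0,0],"fingers":95},{"translation":[0,0,0.5],"angular":[0,0,0],"fingers":100},{"translation":[0,0,0.5],"angular":[0,0,0],"fingers":100},{"translation":[0,0,-10],"angular":[0,0,0],"fingers":100},{"translation":[0,0,-30],"angular":[0,0,0],"fingers":100},{"translation":[0,0,-60],"angular":[0,0,0],"fingers":100},{"translation":[0,0,-90],"angular":[0,0,0],"fingers":100},{"translation":[0,0,-90],"angular":[0,0,0],"fingers":100}]}}

```text
clock: 6.35
tool_pos: [501.1, -97.2, 267.3]
ee_rot: [0.273, 0.649, 0.658, -0.267]
force: [0.8, 0.2, -0.0]
width: 1.001
gripper_force: 0.0
```

Run:
```python
from h import *
o=get_obs();print(o["tool_pos"].round(1))
im=get_image("wrist");W=cloud(im).reshape(-1,3)
cv2.imwrite("pics/w2.png",im["color"])
L=Rcr.inv().apply(W-C);m=(abs(L[:,0])<60)&(abs(L[:,1])<45)&(L[:,2]>-20)&(L[:,2]<-2)
q=L[m];A=np.c_[q[:,:2],np.ones(len(q))];print(len(q),np.percentile(q,[1,50,99],0).round(1),np.linalg.lstsq(A,q[:,2],rcond=None)[0].round(3))
print(cv2.minAreaRect(q[:,:2].astype(np.float32)))
```

```text
[501.1 -97.2 267.3]
6257 [[-42.4 -30.9 -10.8]
 [  7.1   0.1  -9.1]
 [ 52.1  31.3  -4.3]] [ 0.017  0.    -8.959]
((4.716949462890625, 0.2620582580566406), (96.7343521118164, 64.16290283203125), 0.03058111108839512)
```

View pics/w2.png

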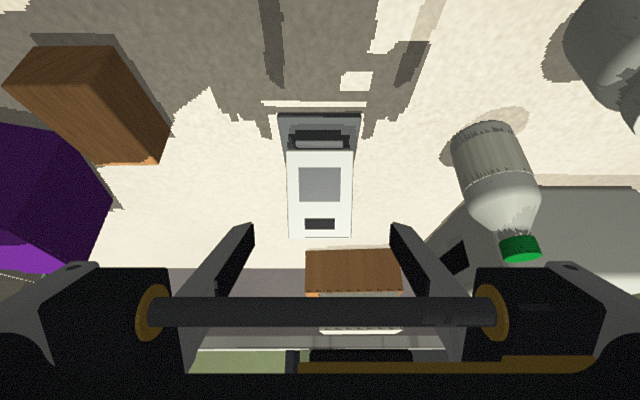

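The wrist picture shows the cartridge lying home in the cradle: it spans (288-352, 150-237), with the toe ledge at its lower end at (320,143) and the fingers clear. Next comes the regrasp along the slope.

```bash
cat >> h.py <<'E'
def Rp(phi,yaw=0.):
    f=np.radians(phi);return R.from_euler('z',yaw,degrees=True)*R.from_matrix(np.array([[0,1,0],[np.cos(f),0,np.sin(f)],[np.sin(f),0,-np.cos(f)]]))
E
python3 - <<'E'
from h import *
G=C+np.array([0,-10.6,10.6])
for f in(-37,-29,-21,-13,-5,3,11,19,27,30):
    Q=Rp(f,.7);print(f,rel(G-Q.apply([0,0,295]),Q))
E
```

```text
-37 (array([-50.9,  -0.5,  -6.3]), array([0.19, 7.94, 0.01]))
-29 (array([-91.2,  -0.6,   2.2]), array([ 0.19, 15.94,  0.03]))
-21 (array([-129.9,   -0.6,   16.2]), array([ 0.19, 23.94,  0.04]))
-13 (array([-166.2,   -0.7,   35.5]), array([ 0.19, 31.94,  0.05]))
-5 (array([-199.6,   -0.7,   59.7]), array([ 0.19, 39.94,  0.07]))
3 (array([-229.2,   -0.8,   88.3]), array([ 0.18, 47.94,  0.08]))
11 (array([-254.6,   -1. ,  120.7]), array([ 0.18, 55.94,  0.09]))
19 (array([-275.2,   -1.1,  156.3]), array([ 0.17, 63.94,  0.11]))
27 (array([-290.6,   -1.2,  194.4]), array([ 0.17, 71.94,  0.12]))
30 (array([-295. ,   -1.3,  209.2]), array([ 0.17, 74.94,  0.13]))
```

Emit:
{"fn": "drive_tool", "kwargs": {"moves": [{"translation":[-45,0,-6],"angular":[0.2,8,0],"fingers":100},{"translation":[-91,-0.6,2],"angular":[0.2,16,0],"fingers":100},{"translation":[-130,-0.6,16],"angular":[0.2,24,0],"fingers":100},{"translation":[-166,-0.7,35.5],"angular":[0.2,32,0],"fingers":100},{"translation":[-200,-0.7,60],"angular":[0.2,40,0],"fingers":100},{"translation":[-229,-0.8,88],"angular":[0.2,48,0],"fingers":100},{"translation":[-254.6,-1,121],"angular":[0.2,56,0],"fingers":100},{"translation":[-275,-1.1,156],"angular":[0.2,64,0],"fingers":100},{"translation":[-290.6,-1.2,194],"angular":[0.2,72,0],"fingers":100},{"translation":[-295,-1.3,209],"angular":[0.2,75,0],"fingers":100},{"translation":[-295,-1.3,209],"angular":[0.2,75,0],"fingers":100},{"translation":[-295,-1.3,209],"angular":[0.2,75,0],"fingers":100}]}}

```text
clock: 7.6
tool_pos: [503.0, -456.4, 324.3]
ee_rot: [-0.185, 0.68, 0.686, 0.18]
force: [-0.3, 0.9, -0.1]
width: 0.999
gripper_force: 0.0
```

Run:
```python
from h import *
o=get_obs();print(o["joint_positions"].round(2))
G=C+np.array([0,-10.6,10.6])
for f in(30,45):
    Q=Rp(f,.7);print(f,rel(G-Q.apply([0,0,295]),Q),rel(G-Q.apply([0,0,180.4]),Q))
im=get_image("wrist");W=cloud(im).reshape(-1,3)
L=Rcr.inv().apply(W-C);m=(abs(L[:,0])<60)&(abs(L[:,1])<45)&(L[:,2]>-14)&(L[:,2]<-5)
print(cv2.minAreaRect(L[m][:,:2].astype(np.float32)),np.median(L[m],0),m.sum())
im=get_image("side");W=cloud(im).reshape(-1,3)
L=Rcr.inv().apply(W-C);m=(abs(L[:,0])<60)&(abs(L[:,1])<45)&(L[:,2]>-14)&(L[:,2]<-5)
print(np.percentile(L[m],[1,50,99],0),m.sum())
```

```text
[ 0.91  0.63 -0.27  1.51 -0.25  1.36  0.77]
30 (array([ 2. ,  1.5, -1.3]), array([-0.21,  0.04, -0.19])) (array([  2.1,   1.9, 113.3]), array([-0.21,  0.04, -0.19]))
45 (array([-74.3,   1.8,   8.8]), array([-0.19, 15.04, -0.22])) (array([-44.6,   2.1, 119.4]), array([-0.19, 15.04, -0.22]))
((-1.2440032958984375, 0.18309783935546875), (89.65880584716797, 64.0184555053711), 0.2327713519334793) [-12.66356456   0.05929021  -8.6766603 ] 2624
[[-46.1330547  -31.10264891  -9.8244714 ]
 [ 10.18758293  25.85990279  -8.87525336]
 [ 42.99680656  31.8758687   -5.22795106]] 59
```

Emit:
{"fn": "drive_tool", "kwargs": {"moves": [{"translation":[-38,1.8,4],"angular":[-0.2,8,-0.2],"fingers":100},{"translation":[-74.3,1.8,8.8],"angular":[-0.2,15,-0.2],"fingers":100},{"translation":[-66,1.9,40],"angular":[-0.2,15,-0.2],"fingers":100},{"translation":[-57.5,2,71.5],"angular":[-0.2,15,-0.2],"fingers":100},{"translation":[-50,2.1,99.4],"angular":[-0.2,15,-0.2],"fingers":100},{"translation":[-44.6,2.1,119.4],"angular":[-0.2,15,-0.2],"fingers":100},{"translation":[-44.6,2.1,119.4],"angular":[-0.2,15,-0.2],"fingers":100},{"translation":[-44.6,2.1,119.4],"angular":[-0.2,15,-0.2],"fingers":100}]}}

```text
clock: 8.5
tool_pos: [505.5, -435.0, 201.3]
ee_rot: [-0.271, 0.649, 0.658, 0.269]
force: [0.1, 0.2, 0.9]
width: 0.997
gripper_force: 0.0
```

Run:
```python
from h import *
o=get_obs();print(o["joint_positions"].round(2),o["force"].round(1))
G=C+np.array([0,-10.6,10.6])
Q=Rp(45,.7);print(rel(G-Q.apply([0,0,180.4]),Q))
```

```text
[ 0.95  0.82 -0.31  1.54 -0.36  1.35  0.86] [0.1 0.2 0.9]
(array([-2.2, -1.2,  1.7]), array([0.  , 0.11, 0.17]))
```

Emit:
{"fn": "drive_tool", "kwargs": {"moves": [{"translation":[-2,-1.2,1.5],"angular":[0,0,0],"fingers":100},{"translation":[-2,-1.2,1.5],"angular":[0,0,0],"fingers":80},{"translation":[-2,-1.2,1.5],"angular":[0,0,0],"fingers":50},{"translation":[-2,-1.2,1.5],"angular":[0,0,0],"fingers":50},{"translation":[-2,-1.2,1.5],"angular":[0,0,0],"fingers":50},{"translation":[-2,-1.2,1.5],"angular":[0,0,0],"fingers":50},{"translation":[-2,-1.2,1.5],"angular":[0,0,0],"fingers":50},{"translation":[-2,-1.2,1.5],"angular":[0,0,0],"fingers":50}], "newtons": 40}}

```text
clock: 9.3
tool_pos: [503.5, -435.9, 197.3]
ee_rot: [-0.272, 0.649, 0.658, 0.269]
force: [-0.1, -1.9, 0.9]
width: 0.677
gripper_force: 40.0
```

Run:
```python
from h import *
Q=Rp(0,.7)
print(rel([503,-300,400],Q),rel([495,-20,400],Rp(0,.7)))
```

```text
(array([239.4,   1.4, -47.2]), array([ 8.0e-02, -4.5e+01,  4.0e-02])) (array([437.4,  -3.1, 150.9]), array([ 8.0e-02, -4.5e+01,  4.0e-02]))
```

Emit:
{"fn": "drive_tool", "kwargs": {"moves": [{"translation":[30,0,0],"angular":[0,0,0],"fingers":50},{"translation":[65,0,-20],"angular":[0,0,0],"fingers":50},{"translation":[100,0,-50],"angular":[0,0,0],"fingers":50},{"translation":[135,0,-70],"angular":[0,-7.5,0],"fingers":50},{"translation":[170,1,-75],"angular":[0,-15,0],"fingers":50},{"translation":[205,1,-65],"angular":[0,-22.5,0],"fingers":50},{"translation":[239,1,-47],"angular":[0,-30,0],"fingers":50},{"translation":[272,1,-14],"angular":[0,-37.5,0],"fingers":50},{"translation":[305,0,19],"angular":[0,-45,0],"fingers":50},{"translation":[338,-1,52],"angular":[0,-45,0],"fingers":50},{"translation":[338,-1,52],"angular":[0,-45,0],"fingers":50},{"translation":[338,-1,52],"angular":[0,-45,0],"fingers":50}]}}

```text
clock: 10.5
tool_pos: [498.7, -159.0, 399.8]
ee_rot: [0.0, 0.702, 0.712, 0.001]
force: [0.7, -0.5, -0.8]
width: 0.679
gripper_force: 40.0
```

Run:
```python
from h import *
o=get_obs();print(o["joint_positions"].round(2),o["tool_pos"].round(1))
im=get_image("wrist");np.save("wrist3.npy",im,allow_pickle=True);cv2.imwrite("pics/w3.png",im["color"])
```

```text
[ 0.48  0.2  -0.33  1.93  0.08  1.02  0.13] [ 498.7 -159.   399.8]
```

View pics/w3.png

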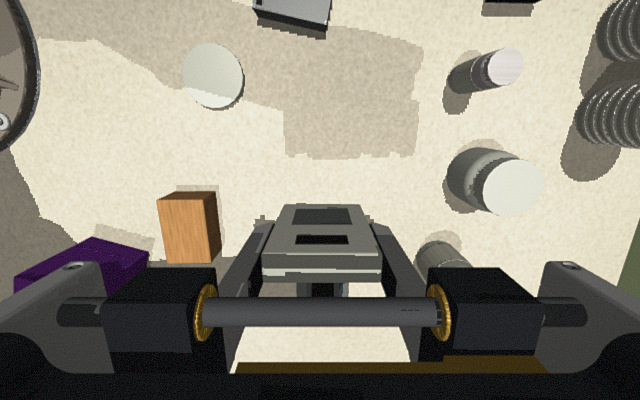

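The wrist picture shows the cartridge held on end between the fingers at (323,240), with the tray's front edge just visible at (293,18). I'll move nearer to measure the tray.

Emit:
{"fn": "drive_tool", "kwargs": {"moves": [{"translation":[35,0,0],"angular":[0,0,0],"fingers":50},{"translation":[70,0,0],"angular":[0,0,0],"fingers":50},{"translation":[105,0,0],"angular":[0,0,0],"fingers":50},{"translation":[140,0,0],"angular":[0,0,0],"fingers":50},{"translation":[140,0,0],"angular":[0,0,0],"fingers":50},{"translation":[140,0,0],"angular":[0,0,0],"fingers":50}]}}

```text
clock: 11.15
tool_pos: [497.3, -21.0, 399.4]
ee_rot: [0.0, 0.703, 0.711, 0.0]
force: [-0.1, -0.9, -1.7]
width: 0.679
gripper_force: 40.0
```

Run:
```python
from h import *
o=get_obs();print(o["joint_positions"].round(2),o["tool_pos"].round(1))
im=get_image("wrist");np.save("wrist4.npy",im,allow_pickle=True);cv2.imwrite("pics/w4.png",im["color"])
W=cloud(im).reshape(-1,3);p,r=tool();L=r.inv().apply(W-p)
m=(abs(L[:,0])<40)&(abs(L[:,1])<29)&(L[:,2]>100)&(L[:,2]<260);q=L[m]
print(len(q),np.percentile(q,[1,50,99],0).round(1))
for z0 in range(130,240,10):
    s=q[(q[:,2]>=z0)&(q[:,2]<z0+10)]
    if len(s)>20: print(z0,len(s),np.percentile(s[:,0],[2,50,98]).round(1),np.percentile(s[:,1],[2,98]).round(1))
f=q[(q[:,2]>160)&(q[:,2]<215)&(q[:,0]>0)];A=np.c_[f[:,1:],np.ones(len(f))];print('face x=ay+bz+c',np.linalg.lstsq(A,f[:,0],rcond=None)[0].round(4),len(f))
```

```text
[ 0.3   0.17 -0.43  1.98  0.08  1.01 -0.15] [497.3 -21.  399.4]
7740 [[-6.000e+00 -2.840e+01  1.494e+02]
 [ 1.050e+01 -1.000e-01  1.577e+02]
 [ 1.150e+01  2.840e+01  2.362e+02]]
140 635 [-4.9  1.8 10.1] [-28.1  26.7]
150 3427 [-6.   5.6 11.2] [-27.8  27.9]
160 807 [10.3 11.  11.7] [-27.8  27.8]
170 590 [10.3 10.8 11.5] [-27.9  27.7]
180 553 [10.1 10.7 11.2] [-27.9  27.8]
190 486 [10.3 10.9 11.5] [-28.   27.9]
200 392 [10.2 10.9 11.4] [-27.6  27.5]
210 340 [10.2 10.9 11.4] [-27.5  28.1]
220 275 [10.1 10.6 11.2] [-28.  28.]
230 235 [10.  10.4 10.8] [-27.7  27.5]
face x=ay+bz+c [ 1.80000e-03 -2.20000e-03  1.12803e+01] 3004
```

View pics/w4.png

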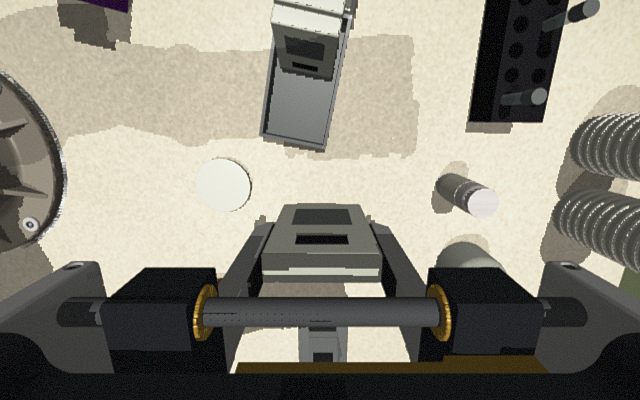

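The wrist picture shows the held cartridge square in the fingers, and ahead of it the tray (265-340, 60-150), turned by about 10 degrees, with the leaning cartridges at (305,45). Next I'll fit the tray.

Run:
```python
from h import *
im=np.load("wrist4.npy",allow_pickle=True).item();W=cloud(im)
V,U=np.mgrid[:400,:640]
def rnsc(Q,tol=1.2):
    rng=np.random.default_rng(0);best=0
    for i in range(400):
        s=Q[rng.choice(len(Q),3,False)];n=np.cross(s[1]-s[0],s[2]-s[0]);n/=np.linalg.norm(n)+1e-9
        k=abs((Q-s[0])@n)<tol
        if k.sum()>best: best=k.sum();kb=k
    B=Q[kb];c=B.mean(0);n=np.linalg.svd(B-c,full_matrices=False)[2][2];return c,n*np.sign(n[2]),B
reg=(U>245)&(U<365)&(V<158)
P=W[reg];P=P[np.isfinite(P[:,0])]
rim=P[(P[:,2]>27)&(P[:,2]<33)];print('rim',len(rim),np.percentile(rim,[1,99],0).round(1))
tr=P[(P[:,2]>4)&(P[:,2]<32)&(P[:,1]<150)]
# two long sides of the outer walls + front: hull of rim & minAreaRect
a=cv2.minAreaRect(tr[:,:2].astype(np.float32));print('rect',a);print('corners',cv2.boxPoints(a).round(1).tolist())
fl=P[(P[:,2]>3)&(P[:,2]<9)];print('floor z',np.median(fl[:,2]),len(fl))
f=P[(P[:,2]>18)&(P[:,2]<88)&(P[:,1]>100)&(P[:,0]>440)&(P[:,0]<540)];
for z0 in range(10,110,8):
    s=P[(P[:,2]>=z0)&(P[:,2]<z0+8)]; 
    if len(s)>10: print(z0,len(s),np.percentile(s[:,0],[2,98]).round(1),np.percentile(s[:,1],[2,50,98]).round(1))
c,n,B=rnsc(f);print('front face',c.round(1),n.round(3),len(B),len(f),np.percentile(B,[1,99],0).round(1))
t=P[(P[:,2]>88)&(P[:,2]<110)&(P[:,1]<220)];print('tops',len(t),np.percentile(t,[1,50,99],0).round(1),cv2.minAreaRect(t[:,:2].astype(np.float32)))
```

```text
rim 1300 [[421.8  22.2  27.2]
 [527.5 179.4  32.6]]
rect ((472.46478271484375, 92.289794921875), (132.315185546875, 84.18762969970703), 79.34910583496094)
corners [[418.8999938964844, 35.099998474121094], [501.6000061035156, 19.5], [526.0999755859375, 149.5], [443.29998779296875, 165.10000610351562]]
floor z 5.8084695342052015 4298
10 272 [425.1 522.4] [ 27.5 107.9 164.5]
18 326 [424.8 522.4] [ 27.3 110.1 164.6]
26 1379 [422.9 526.6] [ 23.4 101.2 176.4]
34 225 [447.9 529.3] [111.8 118.3 171.8]
42 218 [448.2 529.7] [113.9 120.5 174.3]
50 230 [448.8 508.4] [116.3 121.4 127.9]
58 257 [448.6 509.2] [118.5 123.7 130.4]
66 273 [449.2 510.1] [120.5 126.1 132.4]
74 315 [449.9 515.2] [123.  128.3 148.4]
82 342 [450.5 509.7] [124.9 130.7 137.5]
90 2436 [452.1 513.2] [128.8 145.  157.5]
98 20 [458.2 507.8] [130.4 143.3 154.5]
front face [478.2 122.8  57.6] [-0.177 -0.947  0.268] 2006 2515 [[447.7 108.5  19.2]
 [509.2 135.5  87.5]]
tops 2546 [[451.1 127.6  88.7]
 [485.4 144.5  94.9]
 [514.1 157.9  97.9]] ((482.3210754394531, 147.42041015625), (34.99169158935547, 64.40081787109375), 80.9383544921875)
```

```bash
cat >> h.py <<'E'
u=np.array([.1848,.9828,0]);F=np.array([460.25,27.3,0]);Yb=-10.65
def tcp(cu,z,phi=0,off=(1.8,0,194.5)):
    Q=Rp(phi,Yb); return F+cu*u+np.array([0,0,z])-Q.apply(off),Q
E
python3 - <<'E'
from h import *
for cu,z in((66,150),(66,52.5)): t,Q=tcp(cu,z);print(t.round(1),rel(t,Q))
E
```

```text
[472.1  90.4 344.5] (array([112.3, -24. ,  54.8]), array([ 4.000e-02, -1.000e-02,  1.126e+01]))
[472.1  90.4 247. ] (array([112.3, -24.1, 152.3]), array([ 4.000e-02, -1.000e-02,  1.126e+01]))
```

Emit:
{"fn": "drive_tool", "kwargs": {"moves": [{"translation":[28,-6,0],"angular":[0,0,3],"fingers":50},{"translation":[56,-12,10],"angular":[0,0,6],"fingers":50},{"translation":[84,-18,30],"angular":[0,0,9],"fingers":50},{"translation":[112.3,-24,50],"angular":[0,0,11.3],"fingers":50},{"translation":[112.3,-24,55],"angular":[0,0,11.3],"fingers":50},{"translation":[112.3,-24,55],"angular":[0,0,11.3],"fingers":50},{"translation":[112.3,-24,55],"angular":[0,0,11.3],"fingers":50}]}}

```text
clock: 11.9
tool_pos: [472.4, 90.3, 344.8]
ee_rot: [0.0, 0.77, 0.638, 0.001]
force: [0.1, 0.0, -1.1]
width: 0.676
gripper_force: 40.0
```

Run:
```python
from h import *
t,Q=tcp(66,52.5);print(rel(t,Q))
im=get_image("scene");cv2.imwrite("pics/s5.png",cv2.resize(im["color"][120:270,270:430],(640,600),interpolation=cv2.INTER_CUBIC))
W=cloud(im).reshape(-1,3);L=(W-F);cu=L@u;cv=L@np.array([-u[1],u[0],0]);
m=(cu>130)&(cu<300)&(abs(cv)<50)&(W[:,2]>40)&(W[:,2]<260)
for z0 in range(40,190,12):
    k=m&(W[:,2]>=z0)&(W[:,2]<z0+12); 
    if k.sum()>10: print(z0,k.sum(),np.percentile(cu[k],[2,50,98]).round(),np.percentile(cv[k],[2,98]).round())
k=m&(cu<260);print('max z',np.percentile(W[k,2],99.5))
```

```text
(array([ 0. , -0.4, 97.8]), array([ 0.08, -0.02, -0.05]))
40 153 [142. 182. 235.] [-46.  39.]
52 159 [133. 187. 238.] [-45.  39.]
64 166 [134. 191. 241.] [-46.  40.]
76 162 [134. 192. 246.] [-46.  40.]
88 237 [131. 186. 249.] [-46.  39.]
100 151 [176. 206. 253.] [-46.  40.]
112 146 [180. 206. 257.] [-45.  40.]
124 147 [182. 210. 262.] [-46.  40.]
136 127 [188. 219. 265.] [-46.  38.]
148 344 [192. 248. 269.] [-45.  39.]
160 325 [196. 217. 272.] [-45.  39.]
172 24 [197. 199. 203.] [-44.  33.]
max z 172.75890393555073
```

View pics/s5.png

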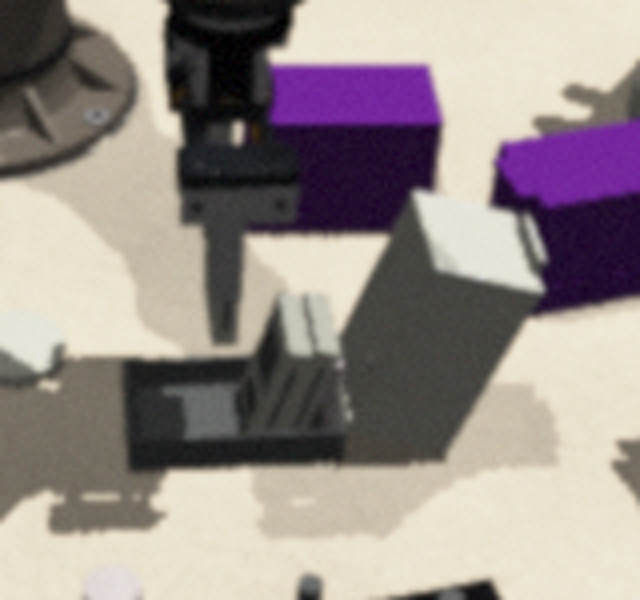

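The scene crop shows the gripper over the tray at (222,280). The leaning pair is at (290,360) and the lid leans back behind them. The cartridge's lower part isn't obvious below the finger, so I'll check numerically.

Run:
```python
from h import *
p,r=tool();print(p,get_obs()["width"])
for n in("wrist","side","scene"):
    im=get_image(n);W=cloud(im).reshape(-1,3);L=r.inv().apply(W-p)
    m=(abs(L[:,0])<14)&(abs(L[:,1])<31)&(L[:,2]>130)&(L[:,2]<260);q=L[m]
    print(n,m.sum(), np.percentile(q,[1,50,99],0).round(1) if m.sum()>3 else '')
    m=(abs(L[:,0])<14)&(abs(L[:,1])<50)&(L[:,2]>202)&(L[:,2]<260);print(m.sum())
    if n=="scene": print(pix(im,p+r.apply([0,-32,199])),pix(im,p+r.apply([0,-32,240])),pix(im,p+r.apply([0,-40,150])))
```

```text
[472.36284317  90.42308737 345.03755087] 0.6821272944226866
wrist 8218 [[-6.600e+00 -3.020e+01  1.494e+02]
 [ 9.800e+00 -1.000e-01  1.578e+02]
 [ 1.090e+01  3.030e+01  2.362e+02]]
1252
side 470 [[-11.6 -29.7 147.6]
 [ -8.3   1.6 187.6]
 [  5.7  30.6 237.8]]
182
scene 46 [[ -7.7 -30.2 159.4]
 [ -7.1   2.  213.3]
 [  6.   30.7 240.7]]
96
[np.float64(323.75625631830667), np.float64(178.99765458174105)] [np.float64(323.35167643491104), np.float64(190.73273214598967)] [np.float64(323.9961297406919), np.float64(162.44664015121867)]
```

The cartridge is still held, hanging to 240 mm from the flange as expected. Now I'll lower it into the tray.

Emit:
{"fn": "drive_tool", "kwargs": {"moves": [{"translation":[0,-0.4,25],"angular":[0,0,0],"fingers":50},{"translation":[0,-0.4,50],"angular":[0,0,0],"fingers":50},{"translation":[0,-0.4,75],"angular":[0,0,0],"fingers":50},{"translation":[0,-0.4,90],"angular":[0,0,0],"fingers":50},{"translation":[0,-0.4,95],"angular":[0,0,0],"fingers":50},{"translation":[0,-0.4,97.5],"angular":[0,0,0],"fingers":50},{"translation":[0,-0.4,97.5],"angular":[0,0,0],"fingers":50},{"translation":[0,-0.4,97.5],"angular":[0,0,0],"fingers":50}]}}

```text
clock: 12.9
tool_pos: [471.8, 92.0, 247.9]
ee_rot: [0.001, 0.769, 0.639, 0.001]
force: [-0.0, 0.2, -0.2]
width: 0.678
gripper_force: 40.0
```

Emit:
{"fn": "drive_tool", "kwargs": {"moves": [{"translation":[4,0,0],"angular":[0,0,0],"fingers":50},{"translation":[7,0,0],"angular":[0,0,0],"fingers":50},{"translation":[10,0,0],"angular":[0,0,0],"fingers":50},{"translation":[13,0,0],"angular":[0,0,0],"fingers":50},{"translation":[16,0,0],"angular":[0,0,0],"fingers":50},{"translation":[18,0,0],"angular":[0,0,0],"fingers":50},{"translation":[20,0,0],"angular":[0,0,0],"fingers":50},{"translation":[20,0,0],"angular":[0,0,0],"fingers":50}]}}

```text
clock: 13.7
tool_pos: [475.2, 112.0, 247.1]
ee_rot: [0.0, 0.769, 0.639, 0.001]
force: [0.1, -1.0, -0.1]
width: 0.676
gripper_force: 40.0
```

Run:
```python
from h import *
t,Q=tcp(96,52.5);print(rel(t,Q),get_obs()["force"])
```

```text
(array([8.2, 1. , 0.1]), array([ 0.07, -0.04,  0.09])) [ 0.05193887 -1.03339033 -0.07428691]
```

Push the rest, in small steps, with the force checked.

Emit:
{"fn": "drive_tool", "kwargs": {"moves": [{"translation":[2,0.5,0],"angular":[0,0,0],"fingers":50},{"translation":[4,1,0],"angular":[0,0,0],"fingers":50},{"translation":[6,1,0],"angular":[0,0,0],"fingers":50},{"translation":[7,1,0],"angular":[0,0,0],"fingers":50},{"translation":[8,1,0],"angular":[0,0,0],"fingers":50},{"translation":[8,1,0],"angular":[0,0,0],"fingers":50}]}}

```text
clock: 14.3
tool_pos: [477.6, 119.5, 247.1]
ee_rot: [0.0, 0.769, 0.639, 0.001]
force: [0.3, 0.4, -0.9]
width: 0.682
gripper_force: 40.0
```

Emit:
{"fn": "drive_tool", "kwargs": {"moves": [{"translation":[1,0,0.5],"angular":[0,0,0],"fingers":50},{"translation":[2,0,0.7],"angular":[0,0,0],"fingers":50},{"translation":[2,0,0.7],"angular":[0,0,0],"fingers":50},{"translation":[2,0,0.7],"angular":[0,0,0],"fingers":50}]}}

```text
clock: 14.7
tool_pos: [477.9, 121.0, 246.4]
ee_rot: [0.0, 0.769, 0.639, 0.0]
force: [-0.4, -5.1, 2.4]
width: 0.68
gripper_force: 40.0
```

```bash
cat > row.py <<'E'
from h import *
import sys
v=np.array([-u[1],u[0],0])
o=get_obs();print(o["tool_pos"].round(1),o["force"].round(1))
for n in sys.argv[1:]:
    im=get_image(n);W=cloud(im).reshape(-1,3);L=W-F;cu=L@u;cv=L@v;z=W[:,2]
    m=(abs(cv)<26)&(cu>60)&(cu<150)
    print(n,'tops',[ (z0,int((k:=m&(z>=z0)&(z<z0+3)).sum()),np.percentile(cu[k],[3,97]).round(1).tolist() if k.sum()>5 else '',np.percentile(cv[k],[3,97]).round(1).tolist() if k.sum()>5 else '') for z0 in(91,94,97)])
    f=m&(z>15)&(z<88)&(cu<110);
    if f.sum()>30:
        A=np.c_[cv[f],z[f],np.ones(f.sum())];b=cu[f]
        for i in range(5):
            s=np.linalg.lstsq(A,b,rcond=None)[0];k=abs(A@s-b)<3;A,b=A[k],b[k]
            if len(b)<20:break
        print('  front cu=a*cv+b*z+c',s.round(3),len(b),'median',np.median(b).round(1))
E
python3 row.py scene side wrist
```

```text
[477.9 121.  246.4] [-0.4 -5.1  2.4]
scene tops [(91, 1, '', ''), (94, 0, '', ''), (97, 0, '', '')]
  front cu=a*cv+b*z+c [1.0000e-03 6.0000e-03 8.7284e+01] 38 median 87.6
side tops [(91, 15, [83.5, 124.4], [-17.2, 23.4]), (94, 74, [84.7, 133.2], [-22.2, 24.0]), (97, 44, [85.5, 132.3], [-21.9, 25.4])]
  front cu=a*cv+b*z+c [-7.0000e-03  5.0000e-03  8.6306e+01] 216 median 86.6
wrist tops [(91, 272, [104.6, 141.6], [-24.2, 24.8]), (94, 9639, [90.4, 140.2], [-24.4, 24.4]), (97, 203, [90.8, 137.7], [-23.9, 23.5])]
```

Front face is at 87 mm and the back at 141 mm, so the row is packed at 54 mm deep and upright. I'll release and rise.

Emit:
{"fn": "drive_tool", "kwargs": {"moves": [{"translation":[0.5,0,0],"angular":[0,0,0],"fingers":75},{"translation":[0.5,0,0],"angular":[0,0,0],"fingers":85},{"translation":[0.5,0,0],"angular":[0,0,0],"fingers":95},{"translation":[0,0,0],"angular":[0,0,0],"fingers":100},{"translation":[0,0,-20],"angular":[0,0,0],"fingers":100},{"translation":[0,0,-50],"angular":[0,0,0],"fingers":100},{"translation":[0,0,-90],"angular":[0,0,0],"fingers":100},{"translation":[-20,0,-120],"angular":[0,0,0],"fingers":100},{"translation":[-40,0,-120],"angular":[0,0,0],"fingers":100},{"translation":[-40,0,-120],"angular":[0,0,0],"fingers":100}]}}

```text
clock: 15.85
tool_pos: [470.2, 79.9, 367.2]
ee_rot: [0.001, 0.77, 0.638, 0.001]
force: [-0.6, -0.8, -0.9]
width: 1.002
gripper_force: 0.0
```

```bash
python3 row.py side wrist
python3 - <<'E'
from h import *
im=get_image("wrist");cv2.imwrite("pics/w6.png",im["color"])
E
```

```text
[470.2  79.9 367.2] [-0.6 -0.8 -0.9]
side tops [(91, 13, [83.1, 140.0], [-21.2, 18.3]), (94, 90, [85.5, 136.2], [-22.8, 23.9]), (97, 67, [86.3, 134.1], [-24.7, 23.6])]
  front cu=a*cv+b*z+c [-1.100e-02  0.000e+00  8.642e+01] 219 median 86.3
wrist tops [(91, 75, [104.6, 141.0], [-24.0, 20.9]), (94, 3408, [88.7, 139.2], [-24.6, 24.4]), (97, 109, [90.7, 136.7], [-23.7, 22.8])]
```

View pics/w6.png

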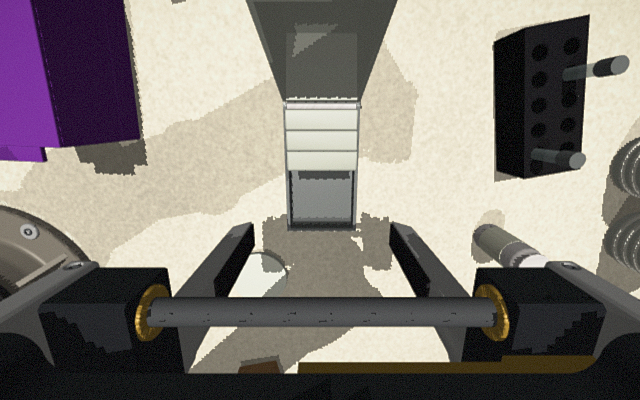

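The picture shows three cartridge tops packed upright at (322,110-170) against the backstop, with the fingers open and clear. Now the lid: I'll check for free space behind it and compute the push path.

Run:
```python
from h import *
v=np.array([-u[1],u[0],0])
for n in("scene","side"):
    W=cloud(get_image(n)).reshape(-1,3);L=W-F;cu=L@u;cv=L@v
    m=(cu>275)&(cu<360)&(abs(cv)<100)&(W[:,2]>20)&(W[:,2]<400);print(n,m.sum(),np.percentile(np.c_[cu,cv,W[:,2]][m],[2,50,98],0).round() if m.sum() else '')
    m=(abs(cv)<35)&(cu>150)&(cu<290)&(W[:,2]>40)&(W[:,2]<200)
    print('lid outer',[ (z0,np.percentile(cu[k],98).round()) for z0 in range(40,175,15) if (k:=m&(W[:,2]>=z0)&(W[:,2]<z0+10)).sum()>8])
u0=53.5;z0=367.2
for a in np.r_[1.88,np.arange(1.75,-.01,-.125)]:
    n=np.array([np.sin(a),np.cos(a)]);P=np.array([-140*np.cos(a)+78*np.sin(a)+150,140*np.sin(a)+78*np.cos(a)+30.5])
    T=P+np.array([9*max(n[0],0),0]); 
    print(round(a,2),'P',P.round(),'dx,dz',round(T[0]-u0,1),round(z0-T[1]-199,1))
```

```text
scene 1 [[323. 100.  74.]
 [323. 100.  74.]
 [323. 100.  74.]]
lid outer [(40, np.float64(195.0)), (100, np.float64(213.0)), (145, np.float64(269.0)), (160, np.float64(273.0))]
side 0 
lid outer [(40, np.float64(237.0)), (55, np.float64(241.0)), (70, np.float64(245.0)), (85, np.float64(251.0)), (100, np.float64(256.0)), (115, np.float64(260.0)), (145, np.float64(268.0)), (160, np.float64(271.0))]
1.88 P [267. 140.] dx,dz 222.0 28.1
1.75 P [252. 154.] dx,dz 207.1 13.8
1.62 P [235. 166.] dx,dz 191.0 2.1
1.5 P [218. 176.] dx,dz 173.4 -7.5
1.38 P [199. 183.] dx,dz 154.6 -14.8
1.25 P [180. 188.] dx,dz 134.9 -19.8
1.12 P [160. 190.] dx,dz 114.6 -22.2
1.0 P [140. 190.] dx,dz 94.1 -22.2
0.88 P [120. 188.] dx,dz 73.5 -19.8
0.75 P [101. 183.] dx,dz 53.4 -14.8
0.62 P [ 82. 176.] dx,dz 33.9 -7.5
0.5 P [ 65. 166.] dx,dz 15.3 2.1
0.38 P [ 48. 154.] dx,dz -1.9 13.8
0.25 P [ 34. 141.] dx,dz -17.6 27.5
0.12 P [ 21. 125.] dx,dz -31.6 42.9
0.0 P [ 10. 108.] dx,dz -43.5 59.7
```

Emit:
{"fn": "drive_tool", "kwargs": {"moves": [{"translation":[0,0,-35],"angular":[0,0,0],"fingers":50},{"translation":[30,0,-60],"angular":[0,0,0],"fingers":0},{"translation":[70,0,-60],"angular":[0,0,0],"fingers":0},{"translation":[110,0,-60],"angular":[0,0,0],"fingers":0},{"translation":[150,0,-60],"angular":[0,0,0],"fingers":0},{"translation":[190,0,-60],"angular":[0,0,0],"fingers":0},{"translation":[230,0,-60],"angular":[0,0,0],"fingers":0},{"translation":[265,0,-60],"angular":[0,0,0],"fingers":0},{"translation":[265,0,-60],"angular":[0,0,0],"fingers":0},{"translation":[265,0,-60],"angular":[0,0,0],"fingers":0}]}}

```text
clock: 17.1
tool_pos: [518.6, 343.6, 425.5]
ee_rot: [-0.0, 0.769, 0.64, -0.0]
force: [-0.2, -0.9, -0.4]
width: 0.187
gripper_force: 0.0
```

Run:
```python
from h import *
o=get_obs();p,r=tool();print(p.round(1),o["joint_positions"].round(2),(p-F)@u,(p-F)@np.array([-u[1],u[0],0]),r.as_matrix().round(3).tolist())
```

```text
[518.6 343.6 425.5] [-0.23  0.38 -0.59  1.68  0.23  1.15 -1.06] 321.6470040556172 1.1260412522103405 [[0.181, 0.983, -0.0], [0.983, -0.181, 0.0], [0.0, -0.0, -1.0]]
```

Emit:
{"fn": "drive_tool", "kwargs": {"moves": [{"translation":[0,0,30],"angular":[0,0,0],"fingers":0},{"translation":[0,0,60],"angular":[0,0,0],"fingers":0},{"translation":[0,0,88],"angular":[0,0,0],"fingers":0},{"translation":[-10,1,88],"angular":[0,0,0],"fingers":0},{"translation":[-20,1,88],"angular":[0,0,0],"fingers":0},{"translation":[-27,1,88],"angular":[0,0,0],"fingers":0},{"translation":[-34,1,88],"angular":[0,0,0],"fingers":0},{"translation":[-41,1,84],"angular":[0,0,0],"fingers":0},{"translation":[-48,1,80],"angular":[0,0,0],"fingers":0},{"translation":[-55,1,74],"angular":[0,0,0],"fingers":0},{"translation":[-55,1,74],"angular":[0,0,0],"fingers":0}]}}

```text
clock: 18.2
tool_pos: [510.2, 288.0, 354.5]
ee_rot: [0.001, 0.769, 0.639, 0.002]
force: [0.8, 2.1, 1.6]
width: 0.005
gripper_force: 0.9
```

```bash
cat > lid.py <<'E'
from h import *
v=np.array([-u[1],u[0],0]);p,r=tool();print('TCP u,v,z',((p-F)@u).round(1),((p-F)@v).round(1),p[2].round(1),get_obs()["force"].round(1))
for n in("scene","side"):
    W=cloud(get_image(n)).reshape(-1,3);L=W-F;cu=L@u;cv=L@v
    m=(abs(cv)<50)&(cu>-30)&(cu<290)&(W[:,2]>31)&(W[:,2]<220)&~((abs(cu-(p-F)@u)<45)&(abs(cv)<35))
    k=m&(cu>150)
    print(n,'u span @z',[(z0,np.percentile(cu[q],[2,98]).round().tolist()) for z0 in range(40,200,20) if (q:=m&(W[:,2]>=z0)&(W[:,2]<z0+10)).sum()>8],'maxz',np.percentile(W[m,2],99).round(1))
E
python3 lid.py
```

```text
TCP u,v,z 265.5 -0.9 354.5 [0.8 2.1 1.6]
scene u span @z [(40, [87.0, 229.0]), (60, [87.0, 233.0]), (80, [88.0, 236.0]), (100, [165.0, 240.0]), (120, [169.0, 244.0]), (140, [172.0, 248.0]), (160, [176.0, 252.0])] maxz 177.7
side u span @z [(40, [83.0, 229.0]), (60, [85.0, 229.0]), (80, [84.0, 234.0]), (100, [100.0, 238.0]), (120, [165.0, 242.0]), (140, [169.0, 241.0]), (160, [173.0, 248.0])] maxz 178.7
```

Emit:
{"fn": "drive_tool", "kwargs": {"moves": [{"translation":[-7,0,-6],"angular":[0,0,0],"fingers":0},{"translation":[-15,0,-12],"angular":[0,0,0],"fingers":0},{"translation":[-24,0,-17],"angular":[0,0,0],"fingers":0},{"translation":[-32,0,-22],"angular":[0,0,0],"fingers":0},{"translation":[-42,0,-26],"angular":[0,0,0],"fingers":0},{"translation":[-51,0,-29],"angular":[0,0,0],"fingers":0},{"translation":[-61,0,-32],"angular":[0,0,0],"fingers":0},{"translation":[-71,0,-34],"angular":[0,0,0],"fingers":0},{"translation":[-81,0,-35],"angular":[0,0,0],"fingers":0},{"translation":[-91,0,-36],"angular":[0,0,0],"fingers":0},{"translation":[-102,0,-36],"angular":[0,0,0],"fingers":0},{"translation":[-112,0,-36],"angular":[0,0,0],"fingers":0}]}}

```text
clock: 19.5
tool_pos: [489.4, 177.0, 388.8]
ee_rot: [0.001, 0.769, 0.639, 0.001]
force: [1.1, 1.4, 4.0]
width: 0.002
gripper_force: 1.8
```

```bash
python3 lid.py
```

```text
TCP u,v,z 152.5 -1.0 388.8 [1.1 1.4 4. ]
scene u span @z [(40, [87.0, 173.0]), (60, [87.0, 204.0]), (80, [87.0, 210.0]), (100, [108.0, 199.0]), (120, [96.0, 185.0]), (140, [84.0, 170.0]), (160, [74.0, 158.0]), (180, [105.0, 149.0])] maxz 193.1
side u span @z [(40, [83.0, 166.0]), (60, [83.0, 198.0]), (80, [84.0, 202.0]), (100, [102.0, 189.0]), (120, [91.0, 176.0]), (140, [79.0, 168.0]), (160, [70.0, 142.0]), (180, [100.0, 137.0])] maxz 194.7
```

Emit:
{"fn": "drive_tool", "kwargs": {"moves": [{"translation":[-8.5,0,1],"angular":[0,0,0],"fingers":0},{"translation":[-18.5,0,2],"angular":[0,0,0],"fingers":0},{"translation":[-27.5,0,4],"angular":[0,0,0],"fingers":0},{"translation":[-37.5,0,7],"angular":[0,0,0],"fingers":0},{"translation":[-47,0,10],"angular":[0,0,0],"fingers":0},{"translation":[-56.5,0,14],"angular":[0,0,0],"fingers":0},{"translation":[-65,0,19],"angular":[0,0,0],"fingers":0},{"translation":[-73.5,0,24],"angular":[0,0,0],"fingers":0},{"translation":[-82,0,30],"angular":[0,0,0],"fingers":0},{"translation":[-90.5,0,36],"angular":[0,0,0],"fingers":0},{"translation":[-97.5,0,42],"angular":[0,0,0],"fingers":0},{"translation":[-104.5,0,49],"angular":[0,0,0],"fingers":0}]}}

```text
clock: 20.8
tool_pos: [470.1, 74.8, 338.8]
ee_rot: [0.0, 0.769, 0.639, 0.0]
force: [-0.7, -2.2, 3.1]
width: 0.009
gripper_force: 1.3
```

```bash
python3 lid.py
```

```text
TCP u,v,z 48.5 -0.9 338.8 [-0.7 -2.2  3.1]
scene u span @z [(40, [91.0, 152.0]), (60, [20.0, 156.0]), (80, [12.0, 161.0]), (100, [19.0, 169.0]), (120, [23.0, 119.0]), (140, [25.0, 40.0])] maxz 139.9
side u span @z [(40, [98.0, 148.0]), (60, [6.0, 159.0]), (80, [7.0, 157.0]), (100, [12.0, 168.0]), (120, [18.0, 118.0]), (140, [21.0, 33.0])] maxz 140.2
```

Emit:
{"fn": "drive_tool", "kwargs": {"moves": [{"translation":[-7,0,8],"angular":[0,0,0],"fingers":0},{"translation":[-13,0,16],"angular":[0,0,0],"fingers":0},{"translation":[-19,0,24],"angular":[0,0,0],"fingers":0},{"translation":[-22,0,29],"angular":[0,0,0],"fingers":0},{"translation":[-24,0,33],"angular":[0,0,0],"fingers":0},{"translation":[-24,0,34],"angular":[0,0,0],"fingers":0},{"translation":[-24,0,35],"angular":[0,0,0],"fingers":0},{"translation":[-24,0,35],"angular":[0,0,0],"fingers":0}]}}

```text
clock: 21.7
tool_pos: [465.9, 52.4, 307.0]
ee_rot: [0.001, 0.769, 0.639, 0.0]
force: [-27.1, -3.4, 74.2]
width: 0.003
gripper_force: 36.9
```

```bash
python3 lid.py
```

```text
TCP u,v,z 25.7 -0.9 307.0 [-27.1  -3.4  74.2]
scene u span @z [(40, [4.0, 147.0]), (60, [5.0, 149.0]), (80, [4.0, 146.0]), (100, [11.0, 149.0])] maxz 111.1
side u span @z [(40, [-1.0, 147.0]), (60, [-2.0, 143.0]), (80, [-2.0, 148.0]), (100, [-1.0, 146.0])] maxz 112.4
```

The lid has hit its stop at the closed height, so I'll back off straight up.

Emit:
{"fn": "drive_tool", "kwargs": {"moves": [{"translation":[0,0,-3],"angular":[0,0,0],"fingers":0},{"translation":[0,0,-20],"angular":[0,0,0],"fingers":0},{"translation":[0,0,-60],"angular":[0,0,0],"fingers":0},{"translation":[-20,0,-100],"angular":[0,0,0],"fingers":0},{"translation":[-60,0,-130],"angular":[0,0,0],"fingers":0},{"translation":[-100,0,-150],"angular":[0,0,0],"fingers":0},{"translation":[-100,0,-150],"angular":[0,0,0],"fingers":0},{"translation":[-100,0,-150],"angular":[0,0,0],"fingers":0}]}}

```text
clock: 22.6
tool_pos: [447.2, -47.0, 454.4]
ee_rot: [0.001, 0.77, 0.638, 0.001]
force: [-0.3, 0.5, 0.0]
width: 0.008
gripper_force: 0.0
```

Run:
```python
from h import *
v=np.array([-u[1],u[0],0]);o=get_obs();print(o["tool_pos"],o["force"].round(1))
for n in("scene","side","wrist"):
    im=get_image(n);W=cloud(im).reshape(-1,3);L=W-F;cu=L@u;cv=L@v
    m=(abs(cv)<35)&(cu>6)&(cu<144)&(W[:,2]>95)&(W[:,2]<130)
    if m.sum()>30: print(n,m.sum(),'top z = a*u+c',np.polyfit(cu[m],W[m,2],1).round(4))
    if n=="scene": cv2.imwrite("pics/s9.png",cv2.resize(im["color"][140:340,150:420],(780,578),interpolation=cv2.INTER_CUBIC))
```

```text
[447.17889427 -47.02091751 454.446916  ] [-0.3  0.5  0. ]
scene 865 top z = a*u+c [-2.20000e-03  1.08527e+02]
side 577 top z = a*u+c [1.900000e-03 1.092139e+02]
wrist 7634 top z = a*u+c [-3.00000e-04  1.08307e+02]
```

View pics/s9.png

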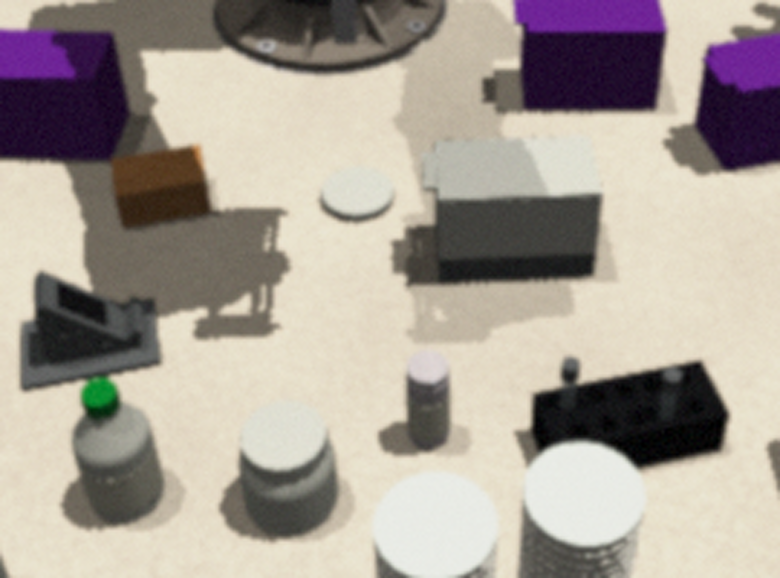

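The lid is fully closed: the hood at (515,210) sits level with its top at 108 mm. The cradle is empty and the bystanders are where they were.

```bash
python3 -c "from workcell import finish_job; print(finish_job())"
```

```text
the job is handed in; nothing more can be done
None
```

The job is handed in at about 23 s of the 70 s: the cartridge was laid in the cradle and released, then filed upright with the row packed against the backstop. The lid is closed and level at 108 mm, and the bystanders look undisturbed; the last push on the lid peaked at a measured 74 N at the wrist (limit 120 N), and no verdict came back.

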